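# Fit the spring to a seeder pressure rod

### The arm

A 7-joint arm with a two-finger parallel gripper is mounted at the origin on the work surface. World frame = base frame: x ahead of the robot, y to its left, z up, the work surface at z = 0. Lengths are in m, angles in degrees, forces in N, time in s.
With the tool pointing down it reaches from about 0.4 to 0.85 m from the base axis. Payload 10.4 kg.
Tool frame: the origin (TCP) lies at the very end of the fingers, on their centre line; the grasp point (between the pads) lies arm.grip_point_offset behind it (arm.grip_point_offset is the distance from the TCP to the grasp point, in m); z points along the fingers, y is the direction in which the jaws open and shut (so a half turn about z gives the same grasp; the last joint's range is limited). The gripper opens to 87 mm and grips with 3 to 60 N. Pads are 19 mm wide; open, the fingers measure 117 mm over their backs; the gripper's body (75 mm by 190 mm) begins 51 mm behind the grasp point.
Start: joints at [64.882, 19.034, -3.707, 83.658, 1.238, 77.344, -5.071], TCP at [0.252, -0.572, 0.223] pointing down, gripper open.
Joint ranges: [-148.97, 148.97], [-28.65, 121.19], [-84.17, 76.75], [9.2, 138.47], [-72.65, 252.65], [3.7, 117.97], [-149.18, 149.18]. Speed limits (degrees/s): [127.2, 127.2, 159.86, 159.86, 180, 180, 180].

### API

Orientations are given as [roll, pitch, yaw] about the fixed x, y, z axes, in that order (R = Rz(yaw) Ry(pitch) Rx(roll)).
In Python, from station import arm, capture, camera_info, boxes_of, pinpoint gives the robot as it stands. The module is installed in compiled form; this text tells all that it offers.
- The arm moves only by the tool carry_out, never from a script. Its argument "commands" is a list of rows, each an object with "hand": the closure, from 0 (fully open) to 1 (shut); "travel": the shift along the world's x, y, z in m, a list of three; "dr": the turn, a rotation vector about the world's x, y, z in rad, a list of three. A call has 1 to 20 rows; each row is the pose to reach, as a shift and turn from the pose commanded when the call began; what a row does not reach only later rows make up. A row lasts 1/12 s, in which the tool goes at most 41.7 mm and 7.16 degrees, less where a joint would pass 70% of its speed; a pose out of reach is approached as far as the arm can. A call with a gripper value outside its range is refused whole. The fingers move at their own pace and stop on an object; "newtons" is the grip in N (left out, the last holds). Time passes only in rows, so rows that repeat a pose let the fingers close. It gives the time, the measured TCP pose, the force and the opening at its end, in the units of the state.
- arm.sense(): the state, without advancing time (a new reading comes with each control period).
- capture(name): name is "side" or "top"; returns the picture (400x640x3 uint8, red, green, blue); there is no depth.
- camera_info(name): a dict with "mtx" (3x3 intrinsics, pixels), "pose" (4x4, takes a point from camera to world coordinates). Camera axes: x right, y up, looking along -z (the intrinsics and any distortion apply to the point x, -y, -z); pixel columns grow to the right and rows downward; lengths in m; the calibration is good to about 2 mm. A picture is of the moment at which its call begins. camera_info takes no time and is no camera call.
- arm.close_job(): hands the job in, once; it reports no verdict.
Trained networks look in the newest picture that a camera, given by its name, has taken for a name from the list of things; names that differ only in an ending like _2 or _b are one class to them, and where a whole thing is asked for, a point or a joint stands for the part that bears it (a point fixed in the world has none). Each returns a list of dicts, best first, with "confidence" (0 to 1); they miss things now and then, are a little off and sometimes report something else, mostly with a low value. They report only what shows in the picture. A call takes as long as a camera call.
- boxes_of(target, camera): "at" ([x, y, z] in m, in the coordinates of the camera as it stood for that picture, good to about 4 mm: the middle of the surface that is visible of it).
- pinpoint(target, camera): "at" ([x, y, z] in m, in the coordinates of the camera as it stood for that picture, good to about 4 mm: a listed point, or the origin of a listed thing).
The state is a dict: "time": time; "joints": joint angles; "joint_velocities": joint speeds; "joint_torque": joint torques, N m; "tool_pos": TCP position; "tcp_rot": TCP orientation; "force": force on the tool from outside, world axes, zero at the start; "moment": the same for the moment, N m; "width": finger opening in m.
Only numpy, scipy, OpenCV 4.12 (cv2) and the standard library are available. Lean on these libraries where they do the work, as an engineer would, in place of code of your own. Each camera call takes 0.05 s, during which the arm holds its last target.

### The job

Pick out the tall, open-wound spring and thread it over the rod standing in the vice, tail end down as it stands now, twisting it a little wherever it snags. The cast step on the rod's seat will hold it up: feel for the place and turn the spring until the step slips into the gap behind its tail and the end coil drops flat onto the seat, so that the spring stands fully home and upright, then let go. Lower it by hand rather than letting it fall, and leave the other parts on the bench where they are.

Things in the scene. Friction and masses are not known exactly. Their poses are not given: they have to be found in the camera images.
- spring: The spring to fit: dark steel compression spring standing on its open end, 94 mm tall, 43 mm outside, 29 mm inside, round wire 7 mm, 0.14 to 0.27 kg; rigid, it does not compress. Right-handed: coils climb anticlockwise seen from above, widely spaced (27 mm pitch) but for the top. Origin: on its axis in the plane of its underside; z up along the axis, x towards the tail.
- spring_grip (a point): Point on the spring's axis 11 mm below its top, about mid-height of the 24 mm of close-wound coils at the top, the place to grip (43 mm wide, from any side).
- spring_tail (a point): Centre of the wire at the tail end of the bottom coil, 18 mm from the axis along the spring's +x; the rounded end stands 3.5 mm past it. From the tail the bottom coil runs anticlockwise (seen from above) flat for 240 degrees, then climbs 27 mm per turn over the remaining 120 degree gap and on over the tail.
- seat (a point): Point on the rod's axis on the upper face of the rod's round seat (grey flange, 62 mm across, 86 mm above the bench); axes as the vice's, z up. A cast step stands on the seat, 42 degrees of arc on radius 14 to 28 mm: seen from above it rises anticlockwise from 4.6 mm to 6.7 mm and ends there in an upright face, against which the spring's tail belongs. The seat does not turn.
- seat_side (a point): Point on the seat's rim, 31 mm from the axis on the vice's -x (screw) side. The rod was clamped at any turn: seen from above, the step's upright face lies anywhere within 60 degrees either side of the direction from point seat to this point, and is not measured; look or feel for it. It is the same throughout a run.
- rod_end (a point): Centre of the upper end of the plain, oiled steel rod that stands upright on the seat: 25 mm diameter, 108 mm high above the seat, 3 mm chamfer. When home, the spring's flat bottom coil lies on the seat, the step in the coil's 120 degree gap, the tail point about 12 degrees anticlockwise of the upright face; the rod stands 14 mm out of its top.
- vice: Grey machine vice, bolted down, 250 x 110 mm (lugs 150 mm), jaws 74 mm high, T-handle 178 mm out on the -x side; origin under the rod's axis on the bench. With its flat coil on the step a spring stands up to 7 mm high: turning it anticlockwise (from above) takes the tail off the step. Too far on, the climbing coil rides up on the step; turning clockwise lowers it until the tail butts.
- spring_short: Bystander: shorter, closer-wound spring standing on the bench, about 62 mm tall, 41 mm outside; origin centre of its underside. Not to be moved.
- spring_wide: Bystander: stout wide spring standing on the bench, about 69 mm tall, 63 mm outside; origin centre of its underside. Not to be moved.
- pull_spring: Bystander: close-wound pull spring with a hook at each end lying on its side, 155 mm long, 29 mm thick; origin under its middle. Not to be moved.
- spanner: Bystander: steel spanner lying flat, 200 mm long. Not to be moved.
- nut: Bystander: hexagon nut on a 63 mm washer, 22 mm high together; origin centre of the underside. Not to be moved.
- bolt_tin: Bystander: open tin of bolts, 76 mm across, 100 mm high; origin centre of the underside. Not to be moved.

How it is judged:
By the outcome, as a careful person would: the job done as asked, in the order asked, and still so for the second after the job is handed in, with the robot touching nothing.
It also fails if it takes over 72 s, if anything falls off the work surface, if the arm or the gripper's body presses on something with over 40 N, if the wrist force passes 120 N, or if a joint passes its speed limit or range.

## Working session

There is one attempt and no reset: what is moved stays moved. The work goes in short steps, Python scripts to look and compute and a tool call to move; the robot and the scene stay as the last step left them, time stands still between calls to the robot, and variables do not carry over. Pictures are saved under pics/ and viewed, and the job is handed in when it is done.

Besides the shell and the picture viewer there is one more tool, called after ">>>" by a JSON object that holds its "op" and its "data". carry_out: Moves the arm, as the interface text tells. Its arguments: {"type":"object","properties":{"commands":{"type":"array","items":{"type":"object","properties":{"hand":{"type":"number"},"travel":{"type":"array","items":{"type":"number"}},"dr":{"type":"array","items":{"type":"number"}}}}},"newtons":{"type":"number"}},"required":["commands"]}

```bash
mkdir -p pics; ls; cat > h.py <<'E'
import numpy as np, cv2
from station import arm, capture, camera_info, boxes_of, pinpoint
def save(name,fn):
    im=capture(name); cv2.imwrite('pics/'+fn,im[:,:,::-1]); return im
def w(cam,p):
    P=np.array(camera_info(cam)['pose']); return (P@np.r_[p,1])[:3]
def find(f,t,c,n=2):
    for d in f(t,c)[:n]: print(t,c,round(d['confidence'],2),np.round(w(c,d['at']),4))
def pix(cam,p):
    i=camera_info(cam); P=np.linalg.inv(np.array(i['pose'])); q=P@np.r_[p,1]; v=np.array(i['mtx'])@[q[0],-q[1],-q[2]]; return v[:2]/v[2]
def ray(cam,uv,z):
    i=camera_info(cam); P=np.array(i['pose']); d=np.linalg.inv(np.array(i['mtx']))@[uv[0],uv[1],1]; d=P[:3,:3]@[d[0],-d[1],-d[2]]; o=P[:3,3]; return o+d*(z-o[2])/d[2]
E
python3 - <<'E'
from h import *
print(arm.sense(), arm.grip_point_offset)
for c in ('side','top'):
    save(c,c+'0.png'); print(camera_info(c))
    for t in ('spring_grip','spring_tail','spring','rod_end','seat','seat_side','vice'): find(pinpoint,t,c)
print(arm.sense()['time'])
E
```

```text
pics
{'time': 0.0, 'joints': array([64.88226384, 19.07265418, -3.7082653 , 83.70613558,  1.23466517,
       77.34372714, -5.06815916]), 'joint_velocities': array([ 0.02059357, -0.00677197,  0.01982342,  0.02371836, -0.06983644,
       -0.0386558 ,  0.03107154]), 'joint_torque': array([-3.38172058e-04, -6.23250461e+01,  2.46615621e-02, -3.89899671e+01,
       -6.12668367e-02,  3.98659345e-02,  1.18667708e-04]), 'tool_pos': array([ 0.25230643, -0.57137845,  0.22174549]), 'tcp_rot': array([-1.79917162e+02,  6.07399088e-04,  2.38270982e+01]), 'force': array([ 0.2362656 , -0.68620093, -0.07646045]), 'moment': array([-0.00761902, -0.04994023,  0.03077553]), 'width': 0.08738793435076414} 0.0187
{'mtx': array([[397.13972445,   0.        , 321.23650402],
       [  0.        , 397.13972445, 202.39780457],
       [  0.        ,   0.        ,   1.        ]]), 'pose': array([[-0.8347252 ,  0.33025022, -0.44064569,  0.12632856],
       [-0.5505883 , -0.514041  ,  0.65773427,  0.62203884],
       [-0.00929307,  0.79164174,  0.61091489,  0.71640453],
       [ 0.        ,  0.        ,  0.        ,  1
[... 529 characters left out ...]
 0.        , 454.41626784, 199.45915174],
       [  0.        ,   0.        ,   1.        ]]), 'pose': array([[ 0.02016265,  0.99098421, -0.13245284,  0.38902473],
       [-0.99976776,  0.01897617, -0.01021407, -0.02352778],
       [-0.00760854,  0.13262803,  0.99113668,  1.35920299],
       [ 0.        ,  0.        ,  0.        ,  1.        ]])}
spring_grip top 0.58 [0.639  0.2035 0.0825]
spring_tail top 0.58 [0.6355 0.1806 0.004 ]
spring top 0.7 [0.6375 0.1985 0.0012]
rod_end top 0.82 [ 0.5656 -0.1678  0.1961]
seat top 0.63 [ 0.5643 -0.1656  0.0821]
seat_side top 0.97 [ 0.5293 -0.163   0.0865]
seat_side top 0.29 [ 7.265e-01  9.310e-02 -7.000e-04]
vice top 0.94 [ 0.5641 -0.1631  0.0012]
0.8
```

View pics/side0.png

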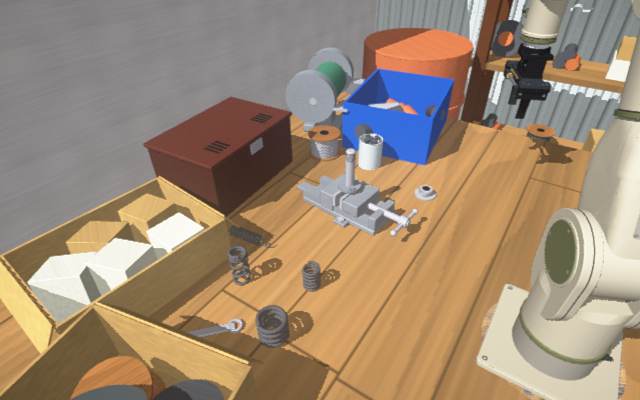

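View pics/top0.png

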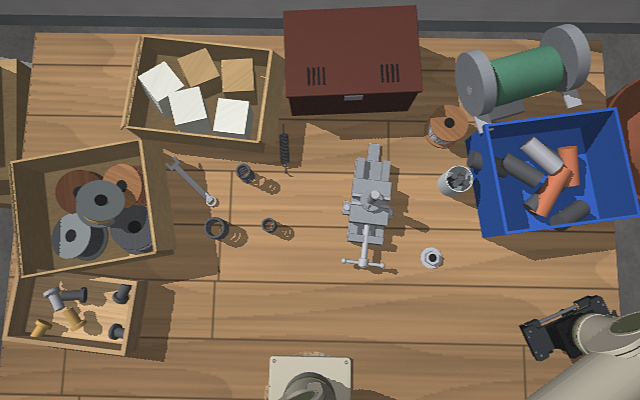

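```bash
python3 - <<'E'
import cv2,numpy as np
from h import *
a=cv2.imread('pics/side0.png'); b=cv2.imread('pics/top0.png')
u=pix('side',[.565,-.165,.09]).astype(int); v=pix('top',[.565,-.165,.09]).astype(int)
s=pix('side',[.637,.198,.05]).astype(int); t=pix('top',[.637,.198,.05]).astype(int)
print(u,v,s,t)
c=lambda im,p,r:cv2.resize(im[max(0,p[1]-r):p[1]+r,max(0,p[0]-r):p[0]+r],(300,300),interpolation=cv2.INTER_CUBIC)
cv2.imwrite('pics/crop0.png',np.vstack([np.hstack([c(a,u,40),c(b,v,30)]),np.hstack([c(a,s,50),c(b,t,30)])]))
E
```

```text
[347 182] [370 198] [239 263] [245 173]
```

View pics/crop0.png

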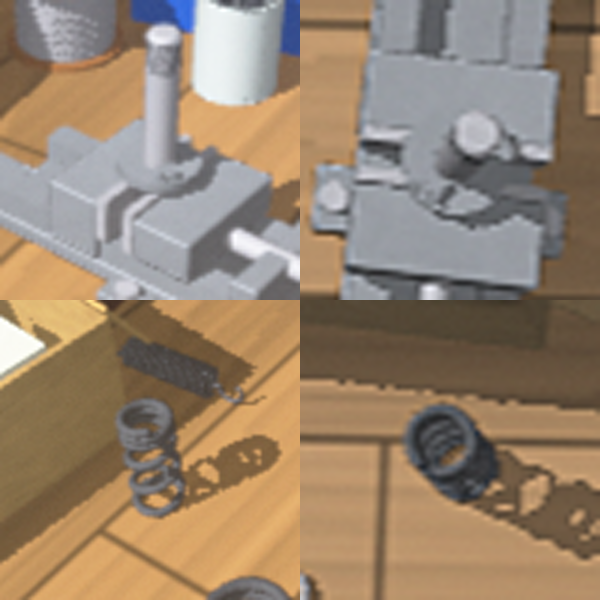

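Side view: the tall spring is at about (239,265) and the rod in the vice at (350,170). Top view: the spring is at (245,173), the rod top at (375,197) and the screw points down the image (-x). There's a light or dark feature on the seat just below the rod foot, so I'll zoom in on it.

```bash
python3 - <<'E'
import cv2,numpy as np
from h import *
def rect(cam,fn,c,z,R,s=400):
    im=cv2.imread(fn)
    g=np.linspace(-R,R,s); m=np.zeros((s,s,2),np.float32)
    i=camera_info(cam); P=np.linalg.inv(np.array(i['pose'])); K=np.array(i['mtx'])
    # image right=+x, up=+y
    X,Y=np.meshgrid(c[0]+g,c[1]-g); pts=np.stack([X,Y,0*X+z,0*X+1],-1)@P.T
    q=(pts[...,:3]*[1,-1,-1])@K.T; m=(q[...,:2]/q[...,2:]).astype(np.float32)
    o=cv2.remap(im,m,None,cv2.INTER_CUBIC); return o
c=(.565,-.1645)
out=[]
for cam,fn in (('side','pics/side0.png'),('top','pics/top0.png')):
    o=rect(cam,fn,c,.086,.045)
    k=200/.045
    cv2.circle(o,(200,200),int(.031*k),(0,255,0),1); cv2.circle(o,(200,200),int(.0125*k),(0,0,255),1)
    out.append(o)
cv2.imwrite('pics/rect0.png',np.hstack(out))
c=(.637,.198); out=[]
for cam,fn in (('side','pics/side0.png'),('top','pics/top0.png')):
    for z in (.0035,.094):
        o=rect(cam,fn,c,z,.05); k=200/.05
        cv2.circle(o,(200,200),int(.0215*k),(0,255,0),1)
        out.append(cv2.resize(o,(300,300)))
cv2.imwrite('pics/rect1.png',np.vstack([np.hstack(out[:2]),np.hstack(out[2:])]))
E
```

```text
(no output)
```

View pics/rect0.png

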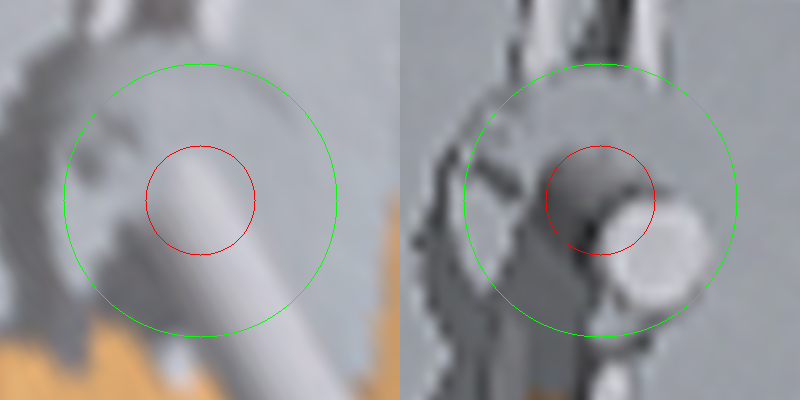

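View pics/rect1.png

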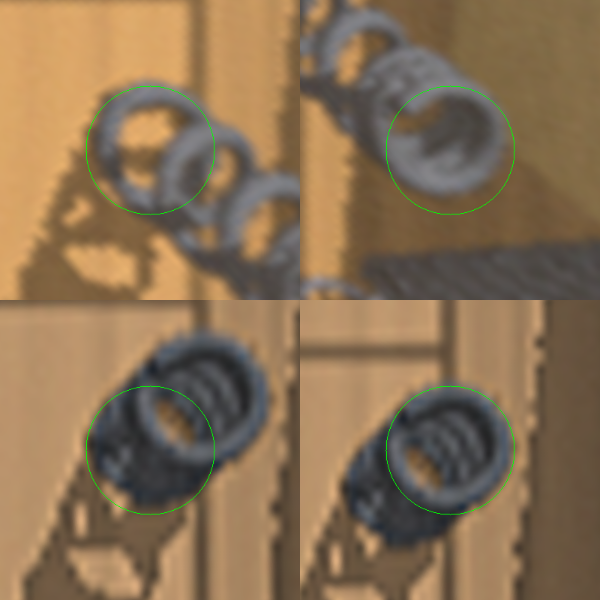

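```bash
cat > ov.py <<'E'
from h import *
def proj(cam,pts): return np.array([pix(cam,p) for p in pts])
def step(c,phi,z=.086):
    a=np.radians(np.linspace(phi-42,phi,12)); h=np.linspace(.0046,.0067,12)+z
    o=[(c[0]+.028*np.cos(t),c[1]+.028*np.sin(t),y) for t,y in zip(a,h)]; i=[(c[0]+.014*np.cos(t),c[1]+.014*np.sin(t),y) for t,y in zip(a,h)]
    f=[o[-1],(o[-1][0],o[-1][1],z),(i[-1][0],i[-1][1],z),i[-1]]
    return o+i[::-1]+[o[0]], f
def circ(c,r,z): return [(c[0]+r*np.cos(t),c[1]+r*np.sin(t),z) for t in np.linspace(0,2*np.pi,60)]
def helix(c,tail,z0=0):
    p=[]
    for d in np.arange(0,241,8): p.append((d,.0035))
    z=.0035;d=240
    while z<.0735: d+=8; z+=.027*8/360; p.append((d,z))
    return [(c[0]+.018*np.cos(np.radians(tail+d)),c[1]+.018*np.sin(np.radians(tail+d)),z+z0) for d,z in p]
def crop(im,cam,ctr,r,items,s=300):
    u=pix(cam,ctr); k=s/(2*r); M=np.float32([[k,0,-k*(u[0]-r)],[0,k,-k*(u[1]-r)]])
    o=cv2.warpAffine(im,M,(s,s),flags=cv2.INTER_CUBIC)
    for pts,col in items:
        q=(proj(cam,pts)-u+r)*k; cv2.polylines(o,[q.astype(np.int32)],False,col,1)
    return o
E
python3 - <<'E'
from ov import *
a={k:cv2.imread('pics/%s0.png'%k) for k in('side','top')}
c=(.565,-.1645)
rows=[]
for cam,r in(('side',22),('top',18)):
    L=[]
    for phi in (None,150,165,180):
        it=[]
        if phi: s,f=step(c,phi); it=[(s,(0,0,255)),(f,(0,255,255)),(circ(c,.031,.086),(0,255,0)),(circ(c,.0125,.194),(255,0,0))]
        L.append(crop(a[cam],cam,(c[0],c[1],.09),r,it,200 if 0 else 200))
    rows.append(np.hstack(L))
c=(.637,.199)
for cam,r in(('side',36),('top',26)):
    L=[]
    for t in (None,-105,-90,-75):
        it=[] if t is None else [(helix(c,t),(0,0,255)),(circ(c,.0215,.094),(0,255,0))]
        L.append(crop(a[cam],cam,(c[0],c[1],.047),r,it,200))
    rows.append(np.hstack(L))
cv2.imwrite('pics/ov1.png',np.vstack(rows[:2])); cv2.imwrite('pics/ov2.png',np.vstack(rows[2:]))
for k in range(4):
    for cam in ('side','top'):
        capture(cam)
        for t in ('spring','spring_tail','spring_grip'):
            for d in pinpoint(t,cam)[:3]:
                p=w(cam,d['at'])
                if abs(p[0]-.637)<.04 and abs(p[1]-.2)<.04: print(t,cam,np.round(p*1000,1),round(d['confidence'],2))
E
```

```text
spring side [ 6.377e+02  1.967e+02 -4.000e-01] 0.65
spring_tail side [635.7 183.3   3.9] 0.59
spring_grip side [637.5 200.8  85.2] 0.78
spring top [636.  198.1   2.2] 0.7
spring_tail top [638.3 181.5   3.1] 0.65
spring_grip top [639.8 201.4  81.8] 0.65
spring side [636.8 195.6   3.3] 0.86
spring_tail side [634.9 187.4   6.3] 0.88
spring_grip side [638.8 201.4  82.2] 0.76
spring top [636.  199.3   3.7] 0.77
spring_tail top [634.6 181.3   2.2] 0.47
spring_grip top [641.1 199.5  85.4] 0.82
spring side [636.7 195.6   1.4] 0.59
spring_tail side [636.9 186.4   4.8] 0.68
spring_grip side [637.7 201.2  85.4] 0.9
spring top [638.  196.7   5. ] 0.63
spring_tail top [632.  182.2   2.3] 0.49
spring_grip top [642.9 200.7  82.8] 0.8
spring_grip top [635.3 180.2   3.6] 0.74
spring side [634.  196.1   1.8] 0.58
spring_tail side [635.9 182.9   7.5] 0.64
spring_grip side [636.8 202.1  86.8] 0.97
spring top [636.  196.6   2.8] 0.82
spring_tail top [634.9 180.1   0.7] 0.78
spring_grip top [642.7 200.2  81.1] 0.8
spring_grip top [633.6 180.2   2.3] 0.39
```

View pics/ov1.png

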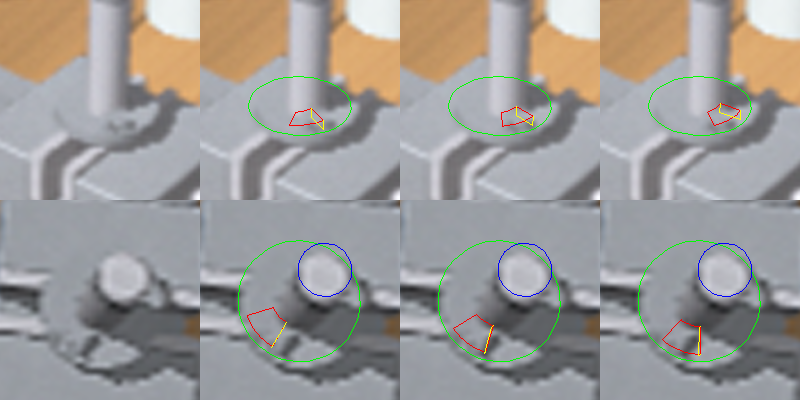

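View pics/ov2.png

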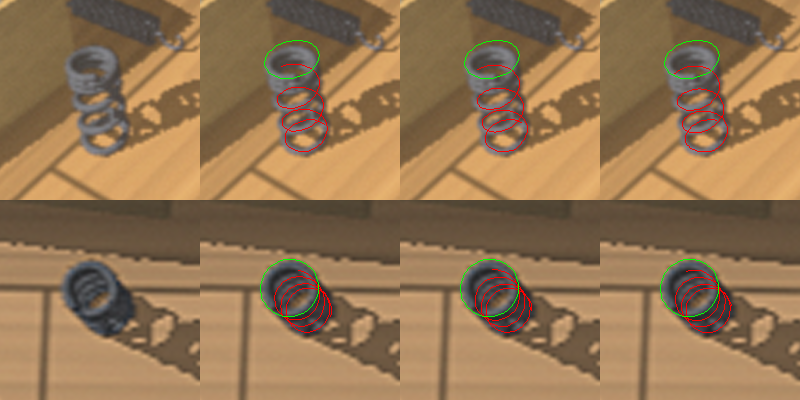

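The top picture puts the step's upright face at about 165° world, from the dark mark at (90,347) in the overlay. The spring's axis is at about (0.638, 0.199) with the tail at about -94°. I'll move above the spring now.

>>> {"op": "carry_out", "data": {"commands": [{"hand":0,"travel":[0.019,0.038,0.02],"dr":[0,0,0.07]},{"hand":0,"travel":[0.038,0.076,0.03],"dr":[0,0,0.14]},{"hand":0,"travel":[0.057,0.114,0.03],"dr":[0,0,0.21]},{"hand":0,"travel":[0.076,0.152,0.03],"dr":[0,0,0.28]},{"hand":0,"travel":[0.095,0.19,0.03],"dr":[0,0,0.35]},{"hand":0,"travel":[0.114,0.228,0.03],"dr":[0,0,0.42]},{"hand":0,"travel":[0.133,0.266,0.03],"dr":[0,0,0.49]},{"hand":0,"travel":[0.152,0.304,0.03],"dr":[0,0,0.56]},{"hand":0,"travel":[0.171,0.342,0.03],"dr":[0,0,0.63]},{"hand":0,"travel":[0.19,0.38,0.03],"dr":[0,0,0.7]},{"hand":0,"travel":[0.209,0.418,0.03],"dr":[0,0,0.77]},{"hand":0,"travel":[0.228,0.456,0.03],"dr":[0,0,0.84]},{"hand":0,"travel":[0.247,0.494,0.03],"dr":[0,0,0.91]},{"hand":0,"travel":[0.266,0.532,0.03],"dr":[0,0,0.98]},{"hand":0,"travel":[0.285,0.57,0.03],"dr":[0,0,1.05]},{"hand":0,"travel":[0.304,0.608,0.03],"dr":[0,0,1.12]},{"hand":0,"travel":[0.323,0.646,0.03],"dr":[0,0,1.2]},{"hand":0,"travel":[0.342,0.684,0.03],"dr":[0,0,1.28]},{"hand":0,"travel":[0.361,0.722,0.03],"dr":[0,0,1.36]},{"hand":0,"travel":[0.378,0.755,0.03],"dr":[0,0,1.46]}]}}

```text
time: 4.07
tool_pos: [0.6238, 0.1703, 0.2526]
tcp_rot: [180.0, 0.0, 107.6]
force: [0.5, -0.3, 0.7]
width: 0.0871
```

>>> {"op": "carry_out", "data": {"commands": [{"hand":0,"travel":[0.008,0.016,-0.03]},{"hand":0,"travel":[0.008,0.016,-0.06]},{"hand":0,"travel":[0.008,0.016,-0.09]},{"hand":0,"travel":[0.008,0.016,-0.12]},{"hand":0,"travel":[0.008,0.016,-0.14]},{"hand":0,"travel":[0.008,0.016,-0.14]},{"hand":0,"travel":[0.008,0.016,-0.14]},{"hand":0,"travel":[0.008,0.016,-0.14]}]}}

```text
invalid input
```

```bash
python3 - <<'E'
from ov import *
s=arm.sense(); print(s['time'],s['tool_pos'],s['tcp_rot'],s['joints'],s['force'])
a={k:save(k,k+'1.png')[:,:,::-1].copy() for k in('side','top')}
c=s['tool_pos'][:2]; L=[]
for cam in a:
    L.append(crop(a[cam],cam,(c[0],c[1],.09),45,[(circ(c,.0215,.094),(0,255,0)),([(c[0],c[1],.094),(c[0],c[1],.15)],(0,0,255))],400))
cv2.imwrite('pics/g1.png',np.hstack(L))
E
```

```text
4.0667 [0.62382258 0.17026881 0.25259313] [1.79977644e+02 1.10424544e-02 1.07622642e+02] [ 10.67815567  26.58620274 -42.73754023  75.68908574  17.78453787
  84.38776976 -13.0561193 ] [ 0.49778452 -0.27143517  0.69418254]
```

View pics/g1.png

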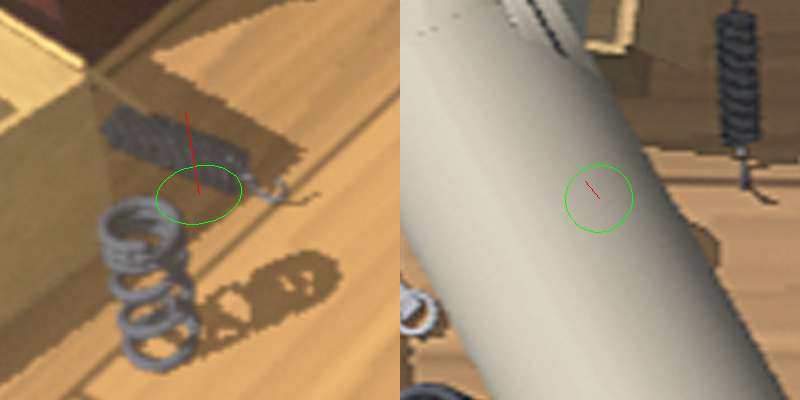

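The call was refused because the rows had no "dr". The side view shows the spring, with its top at about (140,215) in the crop, and the tool still short of it. I'll send the move again.

>>> {"op": "carry_out", "data": {"commands": [{"hand":0,"travel":[0.008,0.016,-0.03],"dr":[0,0,0]},{"hand":0,"travel":[0.008,0.016,-0.06],"dr":[0,0,0]},{"hand":0,"travel":[0.008,0.016,-0.09],"dr":[0,0,0]},{"hand":0,"travel":[0.008,0.016,-0.12],"dr":[0,0,0]},{"hand":0,"travel":[0.008,0.016,-0.14],"dr":[0,0,0]},{"hand":0,"travel":[0.008,0.016,-0.14],"dr":[0,0,0]},{"hand":0,"travel":[0.008,0.016,-0.14],"dr":[0,0,0]}]}}

```text
time: 4.75
tool_pos: [0.6307, 0.1842, 0.1123]
tcp_rot: [-179.9, -0.0, 107.4]
force: [-0.6, 0.1, -0.0]
width: 0.0873
```

```bash
python3 - <<'E'
from ov import *
s=arm.sense(); print(s['time'],s['tool_pos'],s['tcp_rot'],s['joints'],s['force'])
a={k:save(k,k+'2.png')[:,:,::-1].copy() for k in('side',)}
c=s['tool_pos'][:2]; L=[]
for cam in a:
    for it in ([],[(circ(c,.0215,.094),(0,255,0)),([(c[0],c[1],.094),(c[0],c[1],.15)],(0,0,255))]): L.append(crop(a[cam],cam,(c[0],c[1],.09),45,it,400))
cv2.imwrite('pics/g2.png',np.hstack(L))
E
```

```text
4.75 [0.63071694 0.18420644 0.1122871 ] [-1.79913074e+02 -6.42820353e-03  1.07449534e+02] [  8.67978957  33.27970375 -40.62842001  84.07196575  22.18938568
  70.940616   -17.14003553] [-0.5820904   0.11378378 -0.00653777]
```

View pics/g2.png

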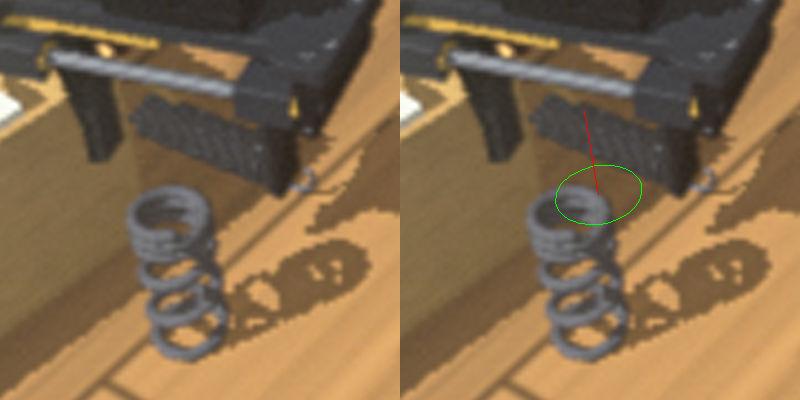

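The fingers are straight above the spring but about 16 mm short. The spring's top ring is at (170,215) in the crop and the tool axis at (198,195).

>>> {"op": "carry_out", "data": {"commands": [{"hand":0,"travel":[0.0035,0.0075,0],"dr":[0,0,0]},{"hand":0,"travel":[0.007,0.015,0],"dr":[0,0,0]},{"hand":0,"travel":[0.007,0.015,0],"dr":[0,0,0]},{"hand":0,"travel":[0.007,0.015,-0.016],"dr":[0,0,0]},{"hand":0,"travel":[0.007,0.015,-0.032],"dr":[0,0,0]},{"hand":0,"travel":[0.007,0.015,-0.048],"dr":[0,0,0]},{"hand":0,"travel":[0.007,0.015,-0.048],"dr":[0,0,0]},{"hand":0,"travel":[0.007,0.015,-0.048],"dr":[0,0,0]}]}}

```text
time: 5.47
tool_pos: [0.6378, 0.2, 0.0646]
tcp_rot: [-180.0, -0.0, 107.5]
force: [0.3, 0.0, 0.5]
width: 0.087
```

```bash
python3 - <<'E'
from ov import *
s=arm.sense(); print(s['time'],s['tool_pos'],s['tcp_rot'],s['force'])
a={k:save(k,k+'3.png')[:,:,::-1].copy() for k in('side',)}
c=s['tool_pos'][:2]; L=[]
for cam in a:
    for it in ([],[(circ(c,.0215,.094),(0,255,0))]): L.append(crop(a[cam],cam,(c[0],c[1],.07),45,it,400))
cv2.imwrite('pics/g3.png',np.hstack(L))
E
```

```text
5.4667 [0.63784658 0.19998091 0.06463385] [-1.79959379e+02 -1.45309508e-02  1.07499798e+02] [0.28590851 0.02454114 0.51223312]
```

View pics/g3.png

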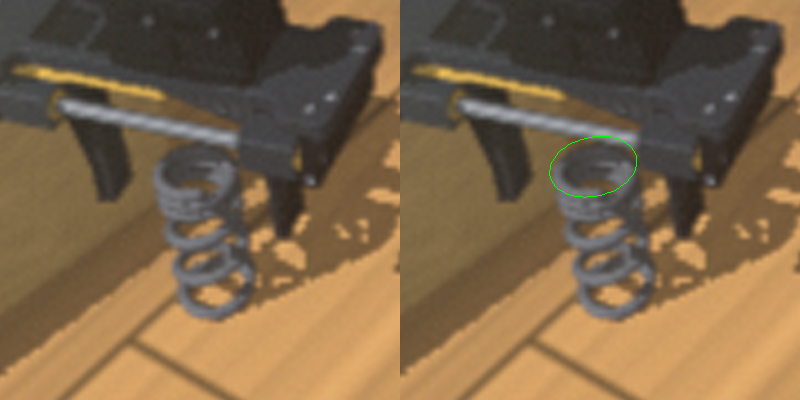

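The spring sits between the fingers, so I'll close.

>>> {"op": "carry_out", "data": {"commands": [{"hand":0.3,"travel":[0,0,0],"dr":[0,0,0]},{"hand":0.4,"travel":[0,0,0],"dr":[0,0,0]},{"hand":0.45,"travel":[0,0,0],"dr":[0,0,0]},{"hand":0.5,"travel":[0,0,0],"dr":[0,0,0]},{"hand":0.6,"travel":[0,0,0],"dr":[0,0,0]},{"hand":1,"travel":[0,0,0],"dr":[0,0,0]},{"hand":1,"travel":[0,0,0],"dr":[0,0,0]},{"hand":1,"travel":[0,0,0],"dr":[0,0,0]}], "newtons": 40}}

```text
time: 6.18
tool_pos: [0.638, 0.1997, 0.0646]
tcp_rot: [180.0, -0.0, 107.5]
force: [-0.9, -0.6, 1.5]
width: 0.0421
```

```bash
python3 - <<'E'
from ov import *
s=arm.sense(); print(s)
a={k:save(k,k+'4.png')[:,:,::-1].copy() for k in('side',)}
c=s['tool_pos'][:2]; L=[]
for cam in a:
    for it in ([],[(circ(c,.0215,.094),(0,255,0))]): L.append(crop(a[cam],cam,(c[0],c[1],.07),45,it,400))
cv2.imwrite('pics/g4.png',np.hstack(L))
E
```

```text
{'time': 6.1833, 'joints': array([  6.33725498,  37.14091546, -39.32468632,  84.49757533,
        24.53207365,  67.13982573, -19.38835865]), 'joint_velocities': array([ 0.05951519,  0.00648783,  0.04410921, -0.15933024, -0.02078216,
        0.08209406, -0.00608783]), 'joint_torque': array([-7.14459037e-02, -7.08805490e+01, -1.39891818e+01, -3.35883665e+01,
       -3.98028572e-02, -1.49625773e-01,  9.10891715e-03]), 'tool_pos': array([0.63802962, 0.19967178, 0.06457702]), 'tcp_rot': array([ 1.80000000e+02, -1.98429575e-03,  1.07474561e+02]), 'force': array([-0.85401173, -0.59638933,  1.51400658]), 'moment': array([-0.00557225, -0.03949286, -0.04012474]), 'width': 0.04212346511625688}
```

View pics/g4.png

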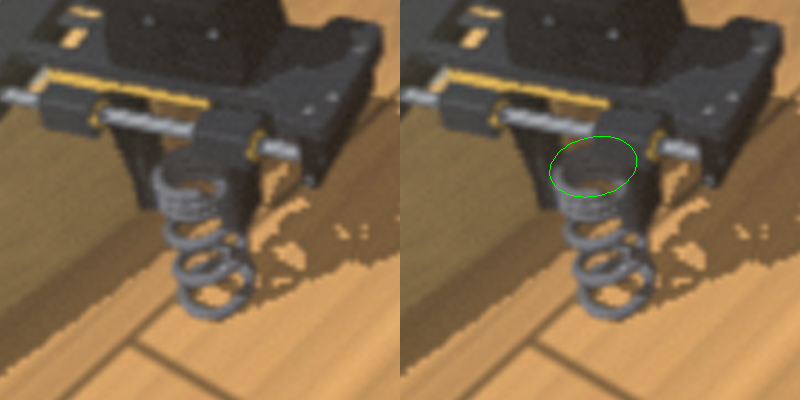

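Gripped: the opening is 42.1 mm, against 43 mm nominal. Now I'll lift, carry it towards the rod and turn it.

>>> {"op": "carry_out", "data": {"commands": [{"hand":1,"travel":[0,0,0.01],"dr":[0,0,0]},{"hand":1,"travel":[0,0,0.03],"dr":[0,0,0]},{"hand":1,"travel":[0,0,0.06],"dr":[0,0,0]},{"hand":1,"travel":[0,0,0.09],"dr":[0,0,0]},{"hand":1,"travel":[0,0,0.12],"dr":[0,0,0]},{"hand":1,"travel":[0,0,0.15],"dr":[0,0,-0.04]},{"hand":1,"travel":[-0.006,-0.02,0.18],"dr":[0,0,-0.12]},{"hand":1,"travel":[-0.012,-0.045,0.205],"dr":[0,0,-0.2]},{"hand":1,"travel":[-0.018,-0.07,0.22],"dr":[0,0,-0.28]},{"hand":1,"travel":[-0.025,-0.1,0.23],"dr":[0,0,-0.37]},{"hand":1,"travel":[-0.032,-0.13,0.23],"dr":[0,0,-0.46]},{"hand":1,"travel":[-0.04,-0.16,0.23],"dr":[0,0,-0.55]},{"hand":1,"travel":[-0.048,-0.19,0.23],"dr":[0,0,-0.64]},{"hand":1,"travel":[-0.055,-0.22,0.23],"dr":[0,0,-0.73]},{"hand":1,"travel":[-0.062,-0.245,0.23],"dr":[0,0,-0.82]},{"hand":1,"travel":[-0.068,-0.265,0.23],"dr":[0,0,-0.91]},{"hand":1,"travel":[-0.073,-0.28,0.23],"dr":[0,0,-1.0]},{"hand":1,"travel":[-0.073,-0.28,0.23],"dr":[0,0,-1.08]},{"hand":1,"travel":[-0.073,-0.28,0.23],"dr":[0,0,-1.15]},{"hand":1,"travel":[-0.073,-0.28,0.23],"dr":[0,0,-1.15]}]}}

```text
time: 7.9
tool_pos: [0.5647, -0.0803, 0.2951]
tcp_rot: [180.0, -0.0, 41.4]
force: [0.4, -0.3, -2.1]
width: 0.0423
```

```bash
python3 - <<'E'
from ov import *
s=arm.sense(); print(s)
a={}
for k in range(3):
    for cam in ('side','top'):
        im=save(cam,cam+'5.png'); a[cam]=im[:,:,::-1].copy()
        for t in ('spring_tail','spring','spring_grip','rod_end','seat','seat_side','vice'):
            for d in pinpoint(t,cam)[:2]:
                if d['confidence']>.4: print(t,cam,np.round(w(cam,d['at'])*1000,1),round(d['confidence'],2))
c=s['tool_pos']; L=[]
z0=c[2]+.0187-.083
it=[(helix(c[:2],200,z0),(0,0,255)),(circ(c,.0215,z0+.094),(0,255,0))]
for it in ([],it): L.append(crop(a['side'],'side',(c[0],c[1],z0+.03),45,it,400))
cv2.imwrite('pics/g5.png',np.hstack(L))
print(arm.sense()['time'])
E
```

```text
{'time': 7.9, 'joints': array([ 28.04893411,  12.69436926, -29.11695791,  84.32637049,
         6.16907   ,  84.56093524, -49.66773263]), 'joint_velocities': array([-0.19045779,  0.23163898, -0.7963324 , -0.1205729 ,  0.26949931,
       -0.05341462,  7.60359098]), 'joint_torque': array([ 6.40885681e-01, -5.28468668e+01, -3.10837135e+00, -4.06768584e+01,
       -1.77756732e-02, -3.93864408e-02, -1.64103482e+00]), 'tool_pos': array([ 0.56474941, -0.08034334,  0.29508821]), 'tcp_rot': array([ 1.79990556e+02, -6.52762792e-03,  4.13872811e+01]), 'force': array([ 0.43506273, -0.34553194, -2.09325856]), 'moment': array([ 0.02445867,  0.0047029 , -0.05447379]), 'width': 0.042323075376715195}
spring side [567.2 -81.9 232.7] 0.92
spring_grip side [562.8 -80.3 315.4] 0.83
seat side [ 558.  -162.6   87.5] 0.71
seat_side side [ 532.7 -164.2   90.8] 0.98
vice side [ 563.2 -160.8    0.9] 0.87
spring_tail top [ 627.  -413.8   -4.1] 0.71
rod_end top [ 402.1 -349.4   -0.8] 0.42
spring_tail side [551.1 -81.1 237.2] 0.81
spring side [565.2 -82.4 232.1] 0.61
spring_grip side [566.1 -80.5 315.5] 0.6
seat side [ 560.1 -162.9   84.8] 0.65
seat_side side [ 531.5 -162.8   89.4] 0.78
vice side [ 5.647e+02 -1.611e+02  2.000e-01] 0.97
seat top [615.  366.4   2.7] 0.42
spring_tail side [550.8 -83.8 238.1] 0.91
spring_tail side [ 563.7 -163.6    2.1] 0.54
spring side [563.1 -83.3 229.1] 0.63
spring side [ 562.7 -162.4   -0.6] 0.57
spring_grip side [564.9 -77.1 313.1] 0.61
seat side [ 561.7 -166.7   86.2] 0.96
seat_side side [566.3 -81.9 313.4] 0.71
seat_side side [ 531.2 -164.1   90.2] 0.69
vice side [ 563.6 -159.9   -1.2] 0.59
vice side [616.8 368.    4.1] 0.53
10.3
```

View pics/g5.png

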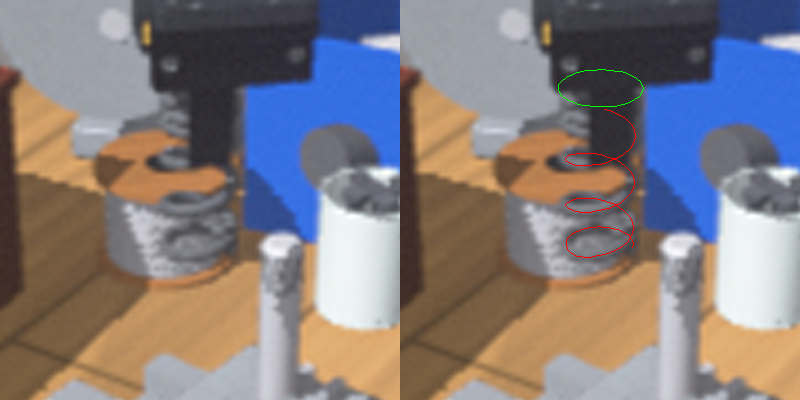

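View pics/top5.png

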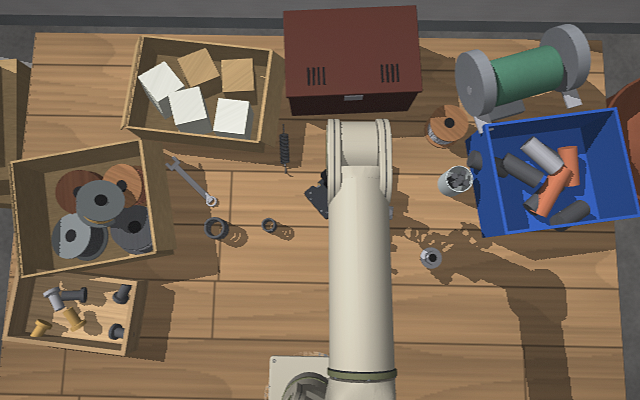

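The side view shows the spring held upright, with the coil at about (200,240) in the crop and the rod end at (280,243). The arm covers the rod in the top view. I'll measure the rod end against the earlier unobstructed pictures.

```bash
python3 - <<'E'
from ov import *
a={'side':cv2.imread('pics/side0.png'),'top':cv2.imread('pics/top0.png')}
L=[]
for cam,r in(('side',12),('top',12)):
    for c in ((.565,-.1645),(.562,-.1645),(.565,-.1615)):
        L.append(crop(a[cam],cam,(c[0],c[1],.194),r,[(circ(c,.0125,.191),(0,0,255)),(circ(c,.0095,.194),(0,255,0))],260))
# rod edges in side picture
g=cv2.cvtColor(a['side'],cv2.COLOR_BGR2GRAY)
for z in (.18,.15,.13):
    u=pix('side',(.565,-.1645,z)); r=int(round(u[1])); x0=int(u[0])-10
    print(z,np.round(u,2),x0,g[r,x0:x0+21])
# top blob
g=cv2.cvtColor(a['top'],cv2.COLOR_BGR2GRAY); u=pix('top',(.565,-.1645,.194)); x,y=u.astype(int)
print(np.round(u,2)); print(x-8,y-8); print(g[y-8:y+9,x-8:x+9])
cv2.imwrite('pics/rod.png',np.vstack([np.hstack(L[:3]),np.hstack(L[3:])]))
E
```

```text
0.18 [348.73 154.76] 338 [108  93 107 124 154 154 152 146 141 163 173 156 156 132 118 109  91 125
 160 165 193]
0.15 [348.35 164.51] 338 [151 152 153 157 157 159 156 164 194 203 198 193 181 165 145 126 125 144
 140 132 183]
0.13 [348.11 170.83] 338 [155 160 160 161 163 164 161 173 198 203 198 189 177 157 137 120 136 174
 176 177 178]
[375.2  192.83]
367 184
[[158 157 159 158 157 159 160 159 159 159 158 160 160 158 159 160 158]
 [158 157 157 157 157 159 158 161 158 158 159 159 159 159 159 159 160]
 [158 157 157 156 159 159 158 157 157 159 160 159 159 160 159 159 158]
 [160 158 158 158 158 159 159 157 157 158 161 160 161 160 161 158 158]
 [159 158 158 157 157 159 156 156 158 158 159 160 163 161 160 158 159]
 [157 158 156 157 157 156 158 156 156 158 159 160 162 159 157 158 159]
 [155 156 158 155 154 153 163 176 175 161 160 161 162 160 161 160 158]
 [155 155 157 156 159 188 199 192 193 189 164 138 148 162 161 160 159]
 [155 155 155 155 178 199 196 194 193 191 195 178 144 148 161 161 159]
 [155 156 158 132 168 200 188 185 189 193 195 199 155 132 163 164 160]
 [155 157 145 113 162 194 185 185 186 187 190 200 165 108 138 165 164]
 [157 142 127 115 168 199 188 183 185 188 188 194 161 119 106  81 135]
 [158 153 124  82 154 198 194 192 187 185 193 182 145 142 134  89 114]
 [154 143 127 101 105 159 185 192 201 202 176 122 110 147 150 120 103]
 [131 132 124 105  81  92 145 162 158 141 119 127 154 164 160 130 105]
 [141 124 119 109  99  70  40  70  94  89  73  80  89 136 159 112  80]
 [134 119 109  99  91  70  61  50  42  61  88  99  94  89  87  75  68]]
```

View pics/rod.png

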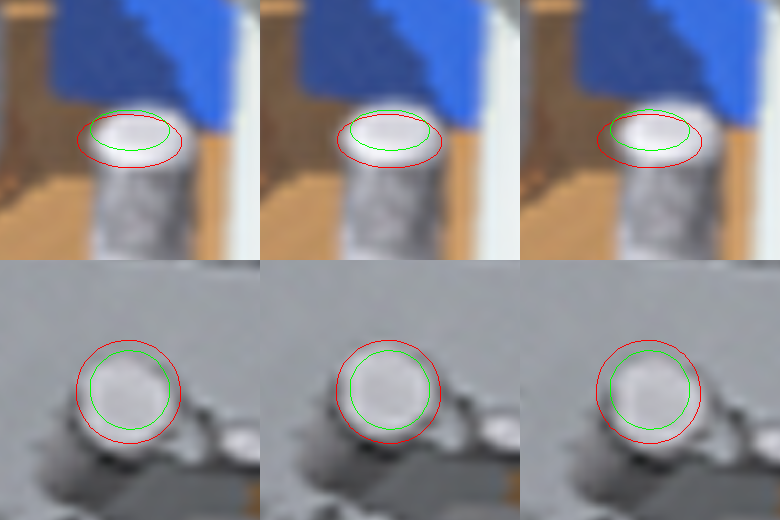

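Both cameras put the rod at about (0.563, -0.164). I'll move over it.

>>> {"op": "carry_out", "data": {"commands": [{"hand":1,"travel":[0,-0.015,0],"dr":[0,0,0]},{"hand":1,"travel":[-0.001,-0.04,0],"dr":[0,0,0]},{"hand":1,"travel":[-0.002,-0.065,0],"dr":[0,0,0]},{"hand":1,"travel":[-0.002,-0.08,0],"dr":[0,0,0]},{"hand":1,"travel":[-0.002,-0.084,0],"dr":[0,0,0]},{"hand":1,"travel":[-0.002,-0.084,-0.01],"dr":[0,0,0]},{"hand":1,"travel":[-0.002,-0.084,-0.02],"dr":[0,0,0]},{"hand":1,"travel":[-0.002,-0.084,-0.025],"dr":[0,0,0]},{"hand":1,"travel":[-0.002,-0.084,-0.025],"dr":[0,0,0]},{"hand":1,"travel":[-0.002,-0.084,-0.025],"dr":[0,0,0]}]}}

```text
time: 11.13
tool_pos: [0.5629, -0.1632, 0.269]
tcp_rot: [-179.9, 0.0, 41.7]
force: [1.0, -0.9, -2.7]
width: 0.0423
```

```bash
cat > look.py <<'E'
from ov import *
import sys
n=sys.argv[1]; tail=float(sys.argv[2]) if len(sys.argv)>2 else None
s=arm.sense(); print({k:np.round(s[k],4) for k in('time','tool_pos','tcp_rot','force','moment','width')},'j7',s['joints'][6])
c=s['tool_pos']; z0=c[2]+.0187-.083; print('bottom above seat mm',(z0-.086)*1000)
a=save('side','s%s.png'%n)[:,:,::-1].copy(); L=[]
it=[(circ((.563,-.164),.0095,.194),(255,0,0)),(circ((.563,-.164),.031,.086),(255,255,0))]
if tail is not None: it+=[(helix(c[:2],tail,z0),(0,0,255))]
for i in ([],it): L.append(crop(a,'side',(.563,-.164,.15),35,i,400))
cv2.imwrite('pics/g%s.png'%n,np.hstack(L))
E
python3 look.py 6 200
```

```text
{'time': np.float64(11.1333), 'tool_pos': array([ 0.5629, -0.1632,  0.269 ]), 'tcp_rot': array([-1.79947e+02,  2.02000e-02,  4.16720e+01]), 'force': array([ 1.0085, -0.9152, -2.6623]), 'moment': array([ 0.0204, -0.006 , -0.0136]), 'width': np.float64(0.0423)} j7 -41.4221259144012
bottom above seat mm 118.74039681915824
```

View pics/g6.png

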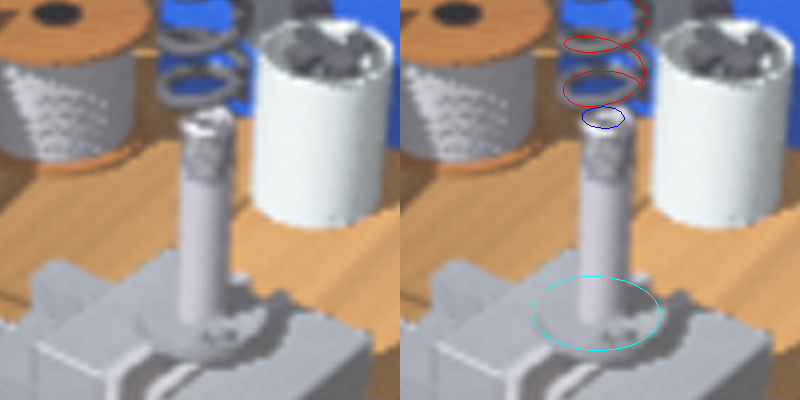

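The spring hangs just above the rod end, with the coil at (200,87) in the crop and the rod top at (207,122). I'll shift it slightly and lower it slowly.

>>> {"op": "carry_out", "data": {"commands": [{"hand":1,"travel":[-0.001,-0.001,-0.002],"dr":[0,0,0]},{"hand":1,"travel":[-0.001,-0.001,-0.005],"dr":[0,0,0]},{"hand":1,"travel":[-0.001,-0.001,-0.008],"dr":[0,0,0]},{"hand":1,"travel":[-0.001,-0.001,-0.01],"dr":[0,0,0]},{"hand":1,"travel":[-0.001,-0.001,-0.012],"dr":[0,0,0]},{"hand":1,"travel":[-0.001,-0.001,-0.013],"dr":[0,0,0]},{"hand":1,"travel":[-0.001,-0.001,-0.014],"dr":[0,0,0]}]}}

```text
time: 11.77
tool_pos: [0.562, -0.1653, 0.2554]
tcp_rot: [-180.0, 0.0, 41.6]
force: [0.1, -0.1, -2.1]
width: 0.0422
```

```bash
python3 look.py 7 200
```

```text
{'time': np.float64(11.7667), 'tool_pos': array([ 0.562 , -0.1653,  0.2554]), 'tcp_rot': array([-1.799956e+02,  1.500000e-03,  4.158410e+01]), 'force': array([ 0.0675, -0.1174, -2.103 ]), 'moment': array([ 0.0044, -0.0111,  0.0303]), 'width': np.float64(0.0422)} j7 -41.391116650083724
bottom above seat mm 105.09999252288074
```

View pics/g7.png

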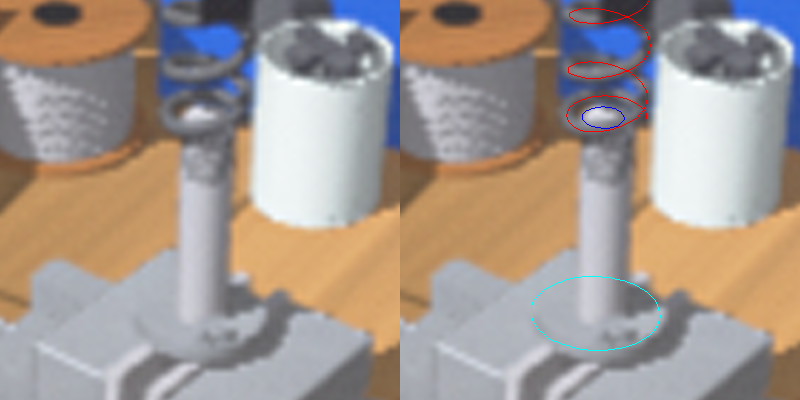

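The ring centre is at (199,115) and the rod at (205,115), so the spring sits about 2 mm off along tool x. I'll correct that and lower.

>>> {"op": "carry_out", "data": {"commands": [{"hand":1,"travel":[-0.0016,-0.0012,0],"dr":[0,0,0]},{"hand":1,"travel":[-0.0016,-0.0012,-0.001],"dr":[0,0,0]},{"hand":1,"travel":[-0.0016,-0.0012,-0.003],"dr":[0,0,0]},{"hand":1,"travel":[-0.0016,-0.0012,-0.005],"dr":[0,0,0]},{"hand":1,"travel":[-0.0016,-0.0012,-0.007],"dr":[0,0,0]},{"hand":1,"travel":[-0.0016,-0.0012,-0.009],"dr":[0,0,0]},{"hand":1,"travel":[-0.0016,-0.0012,-0.011],"dr":[0,0,0]},{"hand":1,"travel":[-0.0016,-0.0012,-0.013],"dr":[0,0,0]}]}}

```text
time: 12.48
tool_pos: [0.5604, -0.1665, 0.2423]
tcp_rot: [-180.0, 0.0, 41.6]
force: [-0.3, -0.2, -1.7]
width: 0.0423
```

```bash
python3 look.py 8 200
```

```text
{'time': np.float64(12.4833), 'tool_pos': array([ 0.5604, -0.1665,  0.2423]), 'tcp_rot': array([-1.799967e+02,  1.000000e-03,  4.158620e+01]), 'force': array([-0.3398, -0.2127, -1.6922]), 'moment': array([ 0.0528, -0.0634,  0.0619]), 'width': np.float64(0.0423)} j7 -41.332627012204185
bottom above seat mm 91.98641222772211
```

View pics/g8.png

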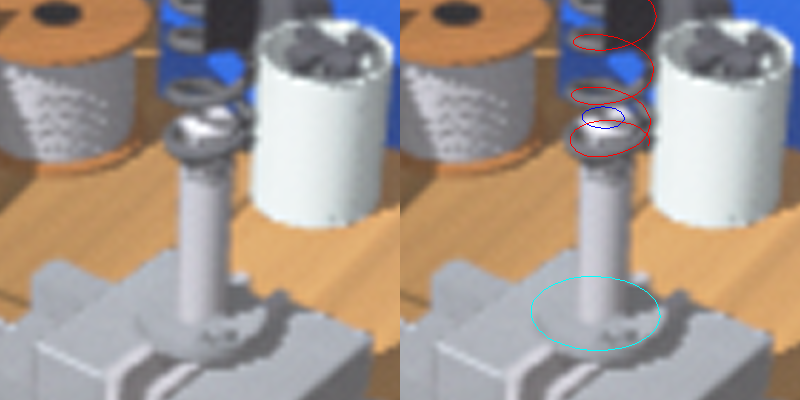

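The bottom coil is over the rod end, with the ring around it at (205,135), and the forces are near zero. I'll keep lowering.

>>> {"op": "carry_out", "data": {"commands": [{"hand":1,"travel":[0,0,-0.004],"dr":[0,0,0]},{"hand":1,"travel":[0,0,-0.008],"dr":[0,0,0]},{"hand":1,"travel":[0,0,-0.012],"dr":[0,0,0]},{"hand":1,"travel":[0,0,-0.016],"dr":[0,0,0]},{"hand":1,"travel":[0,0,-0.02],"dr":[0,0,0]},{"hand":1,"travel":[0,0,-0.024],"dr":[0,0,0]},{"hand":1,"travel":[0,0,-0.028],"dr":[0,0,0]},{"hand":1,"travel":[0,0,-0.032],"dr":[0,0,0]}]}}

```text
time: 13.2
tool_pos: [0.5604, -0.1665, 0.2101]
tcp_rot: [180.0, -0.0, 41.6]
force: [0.1, 0.4, -3.1]
width: 0.042
```

```bash
python3 look.py 9 200
```

```text
{'time': np.float64(13.2), 'tool_pos': array([ 0.5604, -0.1665,  0.2101]), 'tcp_rot': array([ 1.799979e+02, -1.700000e-03,  4.158470e+01]), 'force': array([ 0.0824,  0.4025, -3.1317]), 'moment': array([ 0.0244, -0.0066,  0.0522]), 'width': np.float64(0.042)} j7 -41.73329246300017
bottom above seat mm 59.826569483200394
```

View pics/g9.png

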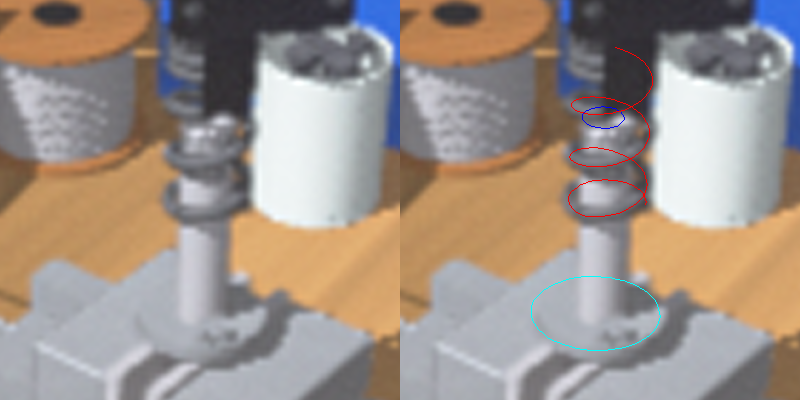

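It's threading freely, with the lower coils at (205,155) and (205,200). I'll continue down to about 14 mm above the seat.

>>> {"op": "carry_out", "data": {"commands": [{"hand":1,"travel":[0,0,-0.004],"dr":[0,0,0]},{"hand":1,"travel":[0,0,-0.008],"dr":[0,0,0]},{"hand":1,"travel":[0,0,-0.012],"dr":[0,0,0]},{"hand":1,"travel":[0,0,-0.016],"dr":[0,0,0]},{"hand":1,"travel":[0,0,-0.02],"dr":[0,0,0]},{"hand":1,"travel":[0,0,-0.024],"dr":[0,0,0]},{"hand":1,"travel":[0,0,-0.028],"dr":[0,0,0]},{"hand":1,"travel":[0,0,-0.032],"dr":[0,0,0]},{"hand":1,"travel":[0,0,-0.036],"dr":[0,0,0]},{"hand":1,"travel":[0,0,-0.04],"dr":[0,0,0]},{"hand":1,"travel":[0,0,-0.044],"dr":[0,0,0]},{"hand":1,"travel":[0,0,-0.046],"dr":[0,0,0]},{"hand":1,"travel":[0,0,-0.046],"dr":[0,0,0]}]}}

```text
time: 14.33
tool_pos: [0.5602, -0.1665, 0.164]
tcp_rot: [-180.0, 0.0, 41.6]
force: [0.0, -0.5, -2.1]
width: 0.0419
```

```bash
python3 look.py 10 200; python3 - <<'E'
from h import *
for k in range(2):
    if k: capture('side')
    for t in ('spring','spring_tail','seat'):
        for d in pinpoint(t,'side')[:2]: print(t,np.round(w('side',d['at'])*1000,1),round(d['confidence'],2))
E
```

```text
{'time': np.float64(14.3333), 'tool_pos': array([ 0.5602, -0.1665,  0.164 ]), 'tcp_rot': array([-1.79964e+02,  2.30000e-02,  4.15863e+01]), 'force': array([ 0.0477, -0.523 , -2.1115]), 'moment': array([0.0622, 0.0004, 0.0321]), 'width': np.float64(0.0419)} j7 -42.46905419342466
bottom above seat mm 13.676562830027535
spring [ 559.  -170.6  101.6] 0.75
spring_tail [ 545.2 -168.3  104.2] 0.69
seat [ 559.1 -164.4   89.6] 0.66
spring [ 559.1 -167.4  102.7] 0.59
spring_tail [ 546.6 -169.4  104. ] 0.72
seat [ 559.7 -164.1   86.8] 0.87
seat [ 561.3 -166.4  184.7] 0.6
```

View pics/g10.png

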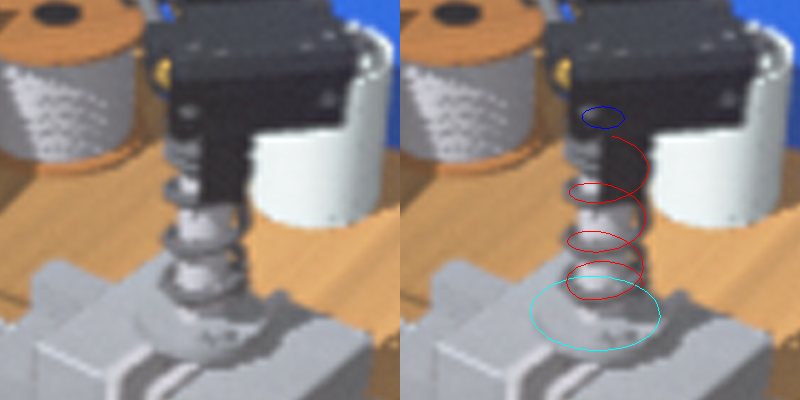

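The bottom coil is about 14 mm above the seat, at (200,285) in the crop, and the tail is at about 190°. Now I'll feel downwards in small steps.

>>> {"op": "carry_out", "data": {"commands": [{"hand":1,"travel":[0,0,-0.002],"dr":[0,0,0]},{"hand":1,"travel":[0,0,-0.004],"dr":[0,0,0]},{"hand":1,"travel":[0,0,-0.005],"dr":[0,0,0]},{"hand":1,"travel":[0,0,-0.006],"dr":[0,0,0]},{"hand":1,"travel":[0,0,-0.007],"dr":[0,0,0]},{"hand":1,"travel":[0,0,-0.0075],"dr":[0,0,0]},{"hand":1,"travel":[0,0,-0.008],"dr":[0,0,0]}]}}

```text
time: 15.32
tool_pos: [0.5604, -0.1665, 0.1565]
tcp_rot: [180.0, -0.0, 41.6]
force: [0.0, -0.8, -2.6]
width: 0.0421
```

>>> {"op": "carry_out", "data": {"commands": [{"hand":1,"travel":[0,0,-0.0005],"dr":[0,0,0]},{"hand":1,"travel":[0,0,-0.001],"dr":[0,0,0]},{"hand":1,"travel":[0,0,-0.0015],"dr":[0,0,0]},{"hand":1,"travel":[0,0,-0.002],"dr":[0,0,0]},{"hand":1,"travel":[0,0,-0.002],"dr":[0,0,0]}]}}

```text
time: 15.73
tool_pos: [0.5604, -0.1665, 0.1544]
tcp_rot: [-180.0, 0.0, 41.6]
force: [-0.8, 0.2, -3.0]
width: 0.042
```

>>> {"op": "carry_out", "data": {"commands": [{"hand":1,"travel":[0,0,-0.0005],"dr":[0,0,0]},{"hand":1,"travel":[0,0,-0.001],"dr":[0,0,0]},{"hand":1,"travel":[0,0,-0.0015],"dr":[0,0,0]},{"hand":1,"travel":[0,0,-0.0015],"dr":[0,0,0]}]}}

```text
time: 16.07
tool_pos: [0.5604, -0.1665, 0.1529]
tcp_rot: [-180.0, 0.0, 41.6]
force: [-0.0, 0.4, -2.2]
width: 0.0419
```

>>> {"op": "carry_out", "data": {"commands": [{"hand":1,"travel":[0,0,-0.0005],"dr":[0,0,0]},{"hand":1,"travel":[0,0,-0.001],"dr":[0,0,0]},{"hand":1,"travel":[0,0,-0.001],"dr":[0,0,0]}]}}

```text
time: 16.32
tool_pos: [0.5605, -0.1666, 0.1522]
tcp_rot: [180.0, -0.0, 41.6]
force: [-0.2, 0.1, -1.0]
width: 0.0421
```

>>> {"op": "carry_out", "data": {"commands": [{"hand":1,"travel":[0,0,-0.0005],"dr":[0,0,0]},{"hand":1,"travel":[0,0,-0.001],"dr":[0,0,0]},{"hand":1,"travel":[0,0,-0.001],"dr":[0,0,0]}]}}

```text
time: 16.57
tool_pos: [0.5608, -0.1665, 0.1518]
tcp_rot: [179.9, -0.0, 41.6]
force: [-0.8, 0.8, 4.8]
width: 0.0423
```

```bash
python3 look.py 11 194
```

```text
{'time': np.float64(16.5667), 'tool_pos': array([ 0.5608, -0.1665,  0.1518]), 'tcp_rot': array([ 1.799492e+02, -3.620000e-02,  4.158650e+01]), 'force': array([-0.7972,  0.8084,  4.768 ]), 'moment': array([ 0.2449,  0.405 , -0.01  ]), 'width': np.float64(0.0423)} j7 -42.72159197099919
bottom above seat mm 1.505074618951094
```

View pics/g11.png

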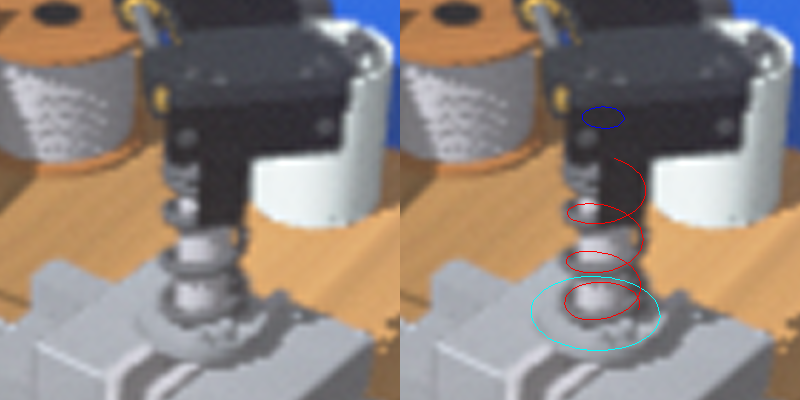

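The spring makes contact at 1.5 mm nominal height, pressing about 7 N. The moment points to about 149°, which is the climbing coil riding on the step. I'll turn clockwise and follow it down.

>>> {"op": "carry_out", "data": {"commands": [{"hand":1,"travel":[0,0.0001,-0.0001],"dr":[0,0,-0.035]},{"hand":1,"travel":[-0.0001,0.0001,-0.0003],"dr":[0,0,-0.07]},{"hand":1,"travel":[-0.0001,0.0002,-0.0004],"dr":[0,0,-0.105]},{"hand":1,"travel":[-0.0002,0.0002,-0.0006],"dr":[0,0,-0.14]},{"hand":1,"travel":[-0.0002,0.0002,-0.0006],"dr":[0,0,-0.14]}]}}

```text
time: 17.03
tool_pos: [0.5607, -0.1666, 0.1513]
tcp_rot: [179.9, -0.0, 33.4]
force: [-1.0, -0.3, 4.9]
width: 0.0419
```

```bash
python3 look.py 12 186
```

```text
{'time': np.float64(17.0333), 'tool_pos': array([ 0.5607, -0.1666,  0.1513]), 'tcp_rot': array([ 1.79920e+02, -4.83000e-02,  3.34231e+01]), 'force': array([-1.0355, -0.3455,  4.8813]), 'moment': array([ 0.0455,  0.2063, -0.0129]), 'width': np.float64(0.0419)} j7 -50.58448202335095
bottom above seat mm 0.9939871800018901
```

>>> {"op": "carry_out", "data": {"commands": [{"hand":1,"travel":[0,0.0001,-0.0001],"dr":[0,0,-0.035]},{"hand":1,"travel":[-0.0001,0.0001,-0.0003],"dr":[0,0,-0.07]},{"hand":1,"travel":[-0.0001,0.0002,-0.0004],"dr":[0,0,-0.105]},{"hand":1,"travel":[-0.0002,0.0002,-0.0006],"dr":[0,0,-0.14]},{"hand":1,"travel":[-0.0002,0.0002,-0.0006],"dr":[0,0,-0.14]}]}}

```text
time: 17.5
tool_pos: [0.5606, -0.1664, 0.1507]
tcp_rot: [179.9, -0.1, 25.4]
force: [-0.3, 0.0, 5.6]
width: 0.0421
```

```bash
python3 look.py 13 178
```

```text
{'time': np.float64(17.5), 'tool_pos': array([ 0.5606, -0.1664,  0.1507]), 'tcp_rot': array([ 1.799239e+02, -5.960000e-02,  2.540110e+01]), 'force': array([-3.1330e-01,  2.7000e-03,  5.5966e+00]), 'moment': array([ 0.0527,  0.2071, -0.0009]), 'width': np.float64(0.0421)} j7 -58.32812747618934
bottom above seat mm 0.37908607785035187
```

View pics/g13.png

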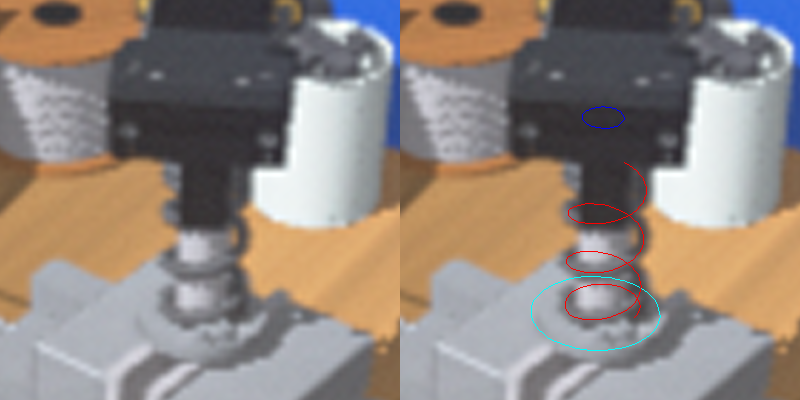

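>>> {"op": "carry_out", "data": {"commands": [{"hand":1,"travel":[0,0.0001,-0.0001],"dr":[0,0,-0.035]},{"hand":1,"travel":[-0.0001,0.0001,-0.0003],"dr":[0,0,-0.07]},{"hand":1,"travel":[-0.0001,0.0002,-0.0004],"dr":[0,0,-0.105]},{"hand":1,"travel":[-0.0001,0.0002,-0.0006],"dr":[0,0,-0.14]},{"hand":1,"travel":[-0.0001,0.0002,-0.0006],"dr":[0,0,-0.14]}]}}

```text
time: 17.97
tool_pos: [0.5609, -0.166, 0.1504]
tcp_rot: [179.9, -0.1, 17.4]
force: [0.0, -0.9, 5.8]
width: 0.0422
```

```bash
python3 look.py 14 170
```

```text
{'time': np.float64(17.9667), 'tool_pos': array([ 0.5609, -0.166 ,  0.1504]), 'tcp_rot': array([ 1.799125e+02, -1.262000e-01,  1.740070e+01]), 'force': array([ 0.0365, -0.8627,  5.8099]), 'moment': array([-0.0048,  0.0029, -0.0562]), 'width': np.float64(0.0422)} j7 -66.08031976479322
bottom above seat mm 0.14859400022902702
```

Now the tilting moment has vanished and the height is about 0.15 mm, so it looks flat. I'll turn a little further to feel for the butt.

>>> {"op": "carry_out", "data": {"commands": [{"hand":1,"travel":[0,0,-0.0001],"dr":[0,0,-0.03]},{"hand":1,"travel":[-0.0001,0.0001,-0.0001],"dr":[0,0,-0.06]},{"hand":1,"travel":[-0.0001,0.0001,-0.0001],"dr":[0,0,-0.06]}]}}

```text
time: 18.27
tool_pos: [0.561, -0.1662, 0.1504]
tcp_rot: [179.9, -0.2, 14.0]
force: [0.2, 0.2, 6.1]
width: 0.0422
```

```bash
python3 look.py 15 166
```

```text
{'time': np.float64(18.2667), 'tool_pos': array([ 0.561 , -0.1662,  0.1504]), 'tcp_rot': array([ 1.798972e+02, -1.525000e-01,  1.397080e+01]), 'force': array([0.2075, 0.2219, 6.0582]), 'moment': array([-0.1332, -0.2254,  0.0125]), 'width': np.float64(0.0422)} j7 -69.38158255224508
bottom above seat mm 0.11529722867741066
```

View pics/g15.png

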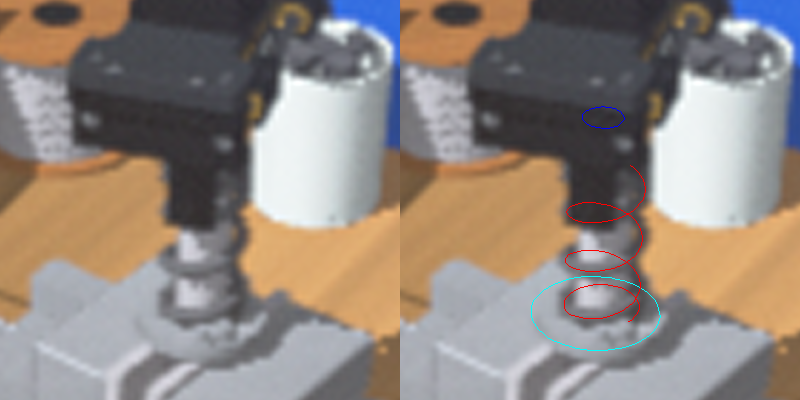

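Height no longer changes with turning, so the coil is flat. I'll keep going gently until the tail butts.

>>> {"op": "carry_out", "data": {"commands": [{"hand":1,"travel":[0,0,0],"dr":[0,0,-0.02]},{"hand":1,"travel":[0,0,0],"dr":[0,0,-0.04]},{"hand":1,"travel":[0,0,0],"dr":[0,0,-0.04]}]}}

```text
time: 18.57
tool_pos: [0.5609, -0.1664, 0.1504]
tcp_rot: [179.9, -0.1, 11.7]
force: [0.2, -0.8, 6.0]
width: 0.042
```

```bash
python3 look.py 16 164
```

```text
{'time': np.float64(18.5667), 'tool_pos': array([ 0.5609, -0.1664,  0.1504]), 'tcp_rot': array([ 1.798908e+02, -1.370000e-01,  1.170980e+01]), 'force': array([ 0.2266, -0.7907,  6.0325]), 'moment': array([-0.2604, -0.1287,  0.0297]), 'width': np.float64(0.042)} j7 -71.55072321708897
bottom above seat mm 0.08697520703519757
```

>>> {"op": "carry_out", "data": {"commands": [{"hand":1,"travel":[0,0,0],"dr":[0,0,-0.02]},{"hand":1,"travel":[0,0,0],"dr":[0,0,-0.04]},{"hand":1,"travel":[0,0,0],"dr":[0,0,-0.04]}]}}

```text
time: 18.87
tool_pos: [0.5606, -0.1667, 0.1504]
tcp_rot: [179.9, -0.1, 9.4]
force: [-0.4, -1.5, 7.6]
width: 0.0422
```

```bash
python3 look.py 17 162
```

```text
{'time': np.float64(18.8667), 'tool_pos': array([ 0.5606, -0.1667,  0.1504]), 'tcp_rot': array([ 1.798815e+02, -1.153000e-01,  9.405600e+00]), 'force': array([-0.4259, -1.5298,  7.6451]), 'moment': array([-0.5012,  0.1182,  0.0595]), 'width': np.float64(0.0422)} j7 -73.75889885556107
bottom above seat mm 0.09066733304184671
```

View pics/g17.png

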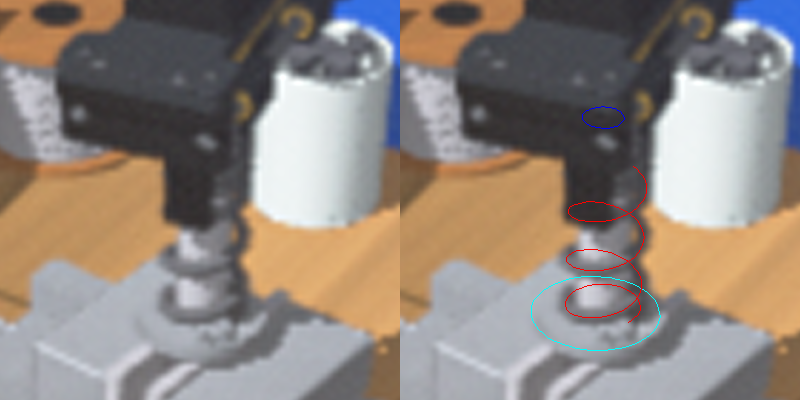

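The tail is butting: Fy is now -1.5 N, Mz is rising, and the height is unchanged. I'll relieve the turn and the pressing, then open.

>>> {"op": "carry_out", "data": {"commands": [{"hand":1,"travel":[0,0,0.0003],"dr":[0,0,0.015]},{"hand":1,"travel":[0,0,0.0006],"dr":[0,0,0.03]},{"hand":1,"travel":[0,0,0.0006],"dr":[0,0,0.03]},{"hand":1,"travel":[0,0,0.0006],"dr":[0,0,0.03]}], "newtons": 20}}

```text
time: 19.25
tool_pos: [0.5604, -0.1663, 0.1504]
tcp_rot: [179.9, -0.1, 11.2]
force: [0.2, -1.7, 5.9]
width: 0.0427
```

```bash
python3 look.py 18 166
```

```text
{'time': np.float64(19.25), 'tool_pos': array([ 0.5604, -0.1663,  0.1504]), 'tcp_rot': array([ 1.799304e+02, -7.320000e-02,  1.121380e+01]), 'force': array([ 0.2207, -1.7325,  5.8803]), 'moment': array([-0.642 , -0.1098, -0.0187]), 'width': np.float64(0.0427)} j7 -72.01545189357697
bottom above seat mm 0.12142793976062383
```

>>> {"op": "carry_out", "data": {"commands": [{"hand":1,"travel":[0,-0.0003,0.0003],"dr":[0,0,0]},{"hand":1,"travel":[0,-0.0005,0.0005],"dr":[0,0,0]},{"hand":1,"travel":[0,-0.0005,0.0005],"dr":[0,0,0]},{"hand":0.48,"travel":[0,-0.0005,0.0005],"dr":[0,0,0]},{"hand":0.45,"travel":[0,-0.0005,0.0005],"dr":[0,0,0]},{"hand":0.4,"travel":[0,-0.0005,0.0005],"dr":[0,0,0]},{"hand":0.3,"travel":[0,-0.0005,0.0005],"dr":[0,0,0]},{"hand":0.2,"travel":[0,-0.0005,0.0005],"dr":[0,0,0]},{"hand":0,"travel":[0,-0.0005,0.0005],"dr":[0,0,0]},{"hand":0,"travel":[0,-0.0005,0.0005],"dr":[0,0,0]},{"hand":0,"travel":[0,-0.0005,0.0005],"dr":[0,0,0]},{"hand":0,"travel":[0,-0.0005,0.0005],"dr":[0,0,0]}]}}

```text
time: 20.3
tool_pos: [0.5598, -0.1663, 0.1503]
tcp_rot: [180.0, -0.0, 11.2]
force: [0.5, 0.3, -0.0]
width: 0.083
```

```bash
python3 look.py 19 175
```

```text
{'time': np.float64(20.3), 'tool_pos': array([ 0.5598, -0.1663,  0.1503]), 'tcp_rot': array([ 1.799961e+02, -1.400000e-03,  1.121600e+01]), 'force': array([ 0.4863,  0.2891, -0.0437]), 'moment': array([ 0.0306, -0.023 ,  0.0075]), 'width': np.float64(0.083)} j7 -71.97126944321599
bottom above seat mm -0.020108147537709065
```

View pics/g19.png

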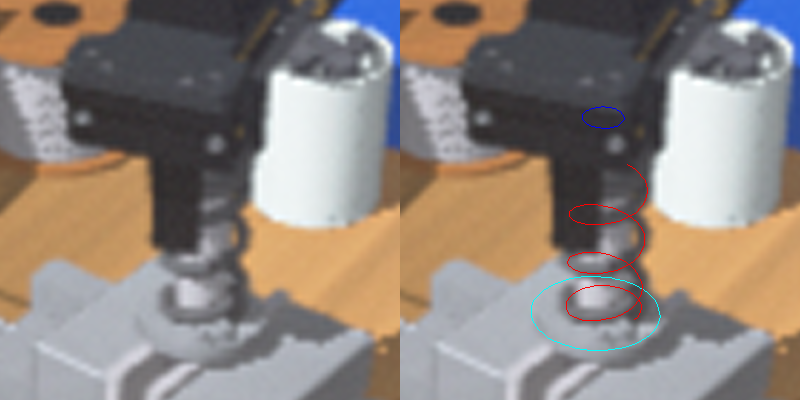

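Released, with no force on the tool. I'll retract straight up and then away, and check with both cameras.

>>> {"op": "carry_out", "data": {"commands": [{"hand":0,"travel":[0,0,0.005],"dr":[0,0,0]},{"hand":0,"travel":[0,0,0.015],"dr":[0,0,0]},{"hand":0,"travel":[0,0,0.03],"dr":[0,0,0]},{"hand":0,"travel":[0,0,0.05],"dr":[0,0,0]},{"hand":0,"travel":[0,0,0.075],"dr":[0,0,0]},{"hand":0,"travel":[0,0,0.1],"dr":[0,0,0]},{"hand":0,"travel":[0,0,0.12],"dr":[0,0,0]},{"hand":0,"travel":[-0.02,0.02,0.13],"dr":[0,0,0]},{"hand":0,"travel":[-0.04,0.05,0.13],"dr":[0,0,0]},{"hand":0,"travel":[-0.06,0.085,0.13],"dr":[0,0,0]},{"hand":0,"travel":[-0.08,0.12,0.13],"dr":[0,0,0]},{"hand":0,"travel":[-0.09,0.155,0.13],"dr":[0,0,0]},{"hand":0,"travel":[-0.09,0.19,0.13],"dr":[0,0,0]},{"hand":0,"travel":[-0.09,0.225,0.13],"dr":[0,0,0]},{"hand":0,"travel":[-0.09,0.25,0.13],"dr":[0,0,0]},{"hand":0,"travel":[-0.09,0.25,0.13],"dr":[0,0,0]}]}}

```text
time: 21.68
tool_pos: [0.4691, 0.0897, 0.2818]
tcp_rot: [-180.0, -0.1, 11.7]
force: [0.2, -0.2, -0.5]
width: 0.087
```

```bash
python3 - <<'E'
from ov import *
a={k:save(k,k+'20.png')[:,:,::-1].copy() for k in('side','top')}
for cam in a:
    for t in ('spring','spring_tail','spring_grip','rod_end'):
        for d in pinpoint(t,cam)[:2]: print(t,cam,np.round(w(cam,d['at'])*1000,1),round(d['confidence'],2))
c=(.562,-.1648); L=[]
for cam,r in (('side',32),('top',26)):
    for it in ([],[(helix(c,177,.086),(0,0,255)),(circ(c,.0215,.18),(0,255,0)),(circ(c,.0125,.191),(255,0,0))]): L.append(crop(a[cam],cam,(c[0],c[1],.14),r,it,300))
cv2.imwrite('pics/g20.png',np.vstack([np.hstack(L[:2]),np.hstack(L[2:])]))
E
```

```text
spring side [ 559.7 -170.    88.8] 0.59
spring_tail side [ 549.1 -159.7   92.5] 0.83
spring_grip side [ 559.  -162.   169.8] 0.72
spring top [ 561.4 -169.    88. ] 0.44
spring_tail top [ 543.8 -164.4   86.8] 0.67
spring_tail top [ 564.3 -169.5   -1.1] 0.39
spring_grip top [ 563.2 -165.7  169.3] 0.59
rod_end top [ 563.1 -169.6  192. ] 0.81
```

View pics/g20.png

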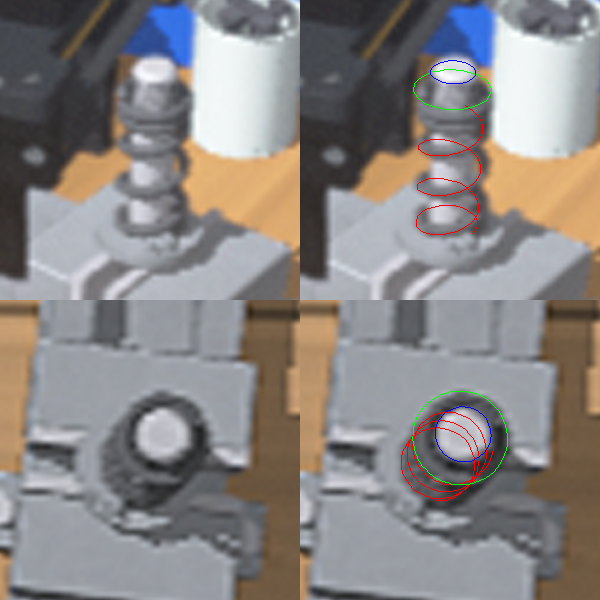

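View pics/top20.png

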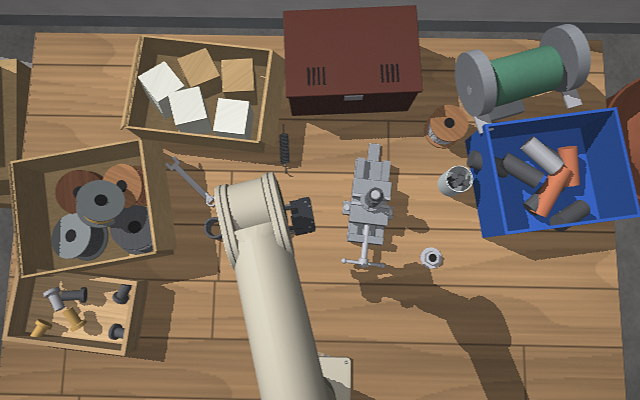

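Side view: the spring stands upright on the seat, with its top ring at (155,90) in the crop and the rod standing out above it. The top view shows it centred on the rod at (375,196), with the other parts unmoved. The networks put the grip point at z = 169–170 mm, against 169 mm when home. I'll hand in.

```bash
python3 -c "
from station import arm
print(arm.sense()['time'],arm.sense()['force']); print(arm.close_job())"
```

```text
22.1833 [-0.39658611 -0.33625746 -0.53043829]
the job is handed in; nothing more can be done
None
```

The tall spring is on the rod, fully home on the seat and released. I handed the job in at about 22 s of the 72 s allowed.

**What I did:**
- I gripped the spring by its close-wound top, turned it about 66° on the way over, and threaded it over the rod. It didn't snag.
- I lowered it by hand until the climbing coil touched the step. I then turned it clockwise about 32°, and it sank about 0.075 mm per degree, as the coil pitch predicts.
- It stopped sinking at about 0.1 mm by the arm's reading. The tilting moment faded there, then the tail butted, with the side force and turning moment rising but no change in height.
- I eased off about 2° and most of the pressing, opened the gripper, and backed straight up and away.

**Last checks:**
- **Height:** the networks put the grip point at 169–170 mm (169 mm when home) and the underside at 88–89 mm (86 mm expected, within their error).
- **Position:** both pictures show the spring upright and centred on the rod, with the rod standing out of the top. The other parts I could see had not moved, but the arm partly hid the area by the two short springs.
- **Forces:** the tool felt nothing after release. The most I saw while pressing was about 8–10 N.

**Where readings disagreed:** the two cameras differed by 1–2 mm in position. The tail direction varied between about 155° and 180°, and my own estimate from the turns made was about 165°. I therefore relied on the butting and on the height no longer dropping to place the tail, not on the pictures. One call was refused early on because its rows had no "dr"; it moved nothing and I resent it.

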